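Seat the engineer's square against the angle plate and hold it

TASK

Before the angle plate's squareness is checked, clear its corner: pick up the flat brush that lies on the granite in front of the upright face and lay it, without dropping it, flat and lengthwise in the empty tray, handle end towards the robot, and let go of it. Then take the standing engineer's square and press it gently, blade side first, into the corner between granite and angle plate, until the stock sits flat on the granite and the blade lies flush against the upright face along its height, square to it. Finish while still gripping it there and keeping up a light steady push against the face; do not knock the square over, and leave everything else where it is.

Things in the scene. Friction and masses are not known exactly. Their poses are not given: they have to be found in the camera images.
- granite: dark granite surface plate, 400 (its x) x 630 (its y) x 80 mm high, fixed; origin at the centre of its underside on the bench, so its top is 80 mm above the bench
- angle_plate: steel angle plate bolted down on the granite (does not move): upright face 110 mm wide (its x) and 125 mm high, 18 mm thick, with a 93 mm deep foot and two webs behind it. Origin = middle of the bottom edge of the upright face, on the granite's top; its y axis points out of the face, towards the free granite and the square; its z is up
- face_foot (a point): the same point and axes as the angle plate's origin: the middle of the inside corner line where granite and upright face meet; the face lies in its plane y = 0, the granite in its plane z = 0
- square_grip (a point): grip point of the loose engineer's square (see square): in the middle of the stock's 20 mm width (its x) and 25 mm height, 12.5 mm above its underside, 95 mm from the blade's outer edge and 25 mm from the stock's free end; a good place to grip across the width from above. z is up along the blade; y runs along the stock, from the blade to the free end
- square_heel (a point): bottom corner of the square: underside of the stock at the blade's outer edge, mid-thickness (95 mm along -y and 12.5 mm below square_grip)
- square_toe (a point): underside of the stock at its free end (25 mm along +y and 12.5 mm below square_grip)
- blade_edge (a point): point on the blade's outer edge, 115 mm above the stock's underside
- square: engineer's square, steel, 0.4 to 0.65 kg, standing on its stock. Stock 120 (y) x 20 (x) x 25 mm high. Blade 22 mm wide (y), 5 mm thick (x), upright at the stock's -y end, top 150 mm above the underside; its outer edge and that end of the stock lie in one plane, which goes against the angle plate's face. Origin: middle of the stock's underside, 60 mm from that plane; axes as square_grip
- brush_grip (a point): grip point of the loose flat brush (see brush): on the handle, mid-width and mid-thickness (6.5 mm above its underside), 65 mm from the handle's end and 85 mm from the bristles' end, close to the balance point; x points to the bristles, y across the 18 mm width
- brush_tip (a point): middle of the bristles' end of the brush
- brush: flat cleaning brush, about 60 g, lying flat, 150 mm long (x), 13 mm thick (z): wooden handle 18 mm wide (y), 85 mm long at the -x end, then a 25 mm metal ferrule 34 mm wide and 40 mm of stiff bristles 36 mm wide at the +x end. Origin on its underside, half-way along; axes as brush_grip
- tray_empty_in (a point): the empty one of two shallow grey plastic organiser trays that stand side by side on the bench to the right of the granite (seen from the robot) (fixed): 215 mm long (its x, pointing away from the robot) x 95 mm wide, 18 mm high, walls and floor 2.5 mm. This point: centre of its inner floor, 2.5 mm above the bench; inside 210 x 90 mm
- v_block: bystander: steel V-block 45 x 60 x 40 mm on the granite
- screw_jack: bystander: small round screw jack, 40 mm across, 50 mm high, on the granite
- gauge_block: bystander: pair of gauge blocks wrung together, 35 x 20 x 30 mm, on the granite
- dial_stand: bystander: dial indicator on a magnetic stand, 225 mm high, on the granite behind the angle plate
- gauge_case: bystander: black flat case 90 x 130 x 28 mm on the bench beyond the trays
- spanner: bystander: 150 mm spanner in the other tray
- feeler_set: bystander: folded feeler gauge set 100 x 22 x 12 mm in the other tray
Things that resemble listed ones, but are neither listed nor needed, are in the scene too. Leave any pink look-alike of the brush alone.

How it is judged (in metres and radians):
On the way, in this order (a step that is already met when the one before it is completed fails the run):
1. the brush lies flat and lengthwise in the empty tray, handle end towards the robot, let go and at rest (x of brush_grip in the frame of tray_empty_in between -0.055 and 0.055 m and y of brush_grip in the frame of tray_empty_in between -0.036 and 0.036 m and z of each of brush_grip, brush_tip in the frame of tray_empty_in below 0.012 m and x of brush_tip in the frame of tray_empty_in above 0.02 m and angle between the x axis of brush_grip and the x axis of tray_empty_in, either way round below 0.2 rad and contact force between the fingers and brush below 0.2 N and linear speed of brush below 0.03 m/s), for 0.2 s.
2. the gripped square is pressed into the corner, stock flat on the granite and blade flush on the face (x of blade_edge in the frame of face_foot between -0.045 and 0.045 m and x of square_heel in the frame of face_foot between -0.045 and 0.045 m and y of each of square_heel, blade_edge in the frame of face_foot below 0.003 m and z of each of square_heel, square_toe in the frame of face_foot below 0.002 m and angle between square_grip's own z axis and vertical below 0.02 rad and angle between the y axis of square_grip and the y axis of face_foot, either way round below 0.08 rad and contact force between square and angle_plate above 1.5 N and contact force between square and granite above 1.5 N and contact force between the fingers and square above 3 N and linear speed of square below 0.01 m/s), for 0.3 s.
At the end, for the whole second after the job is handed in: Still gripped: the square pushes at least 1.5 N on plate and face, within 3 mm of the face, 2 mm of the granite, upright to 0.02 rad, square to 0.08 rad, 10 mm inside the face's sides. Brush let go, flat on the empty tray's floor, lengthwise to 0.2 rad, handle towards the robot (all of step 1 and all of step 2); the arm keeps its last pose, push and grip.
It fails at once if the square is knocked over (leans more than 0.35 rad) (angle between square's own z axis and vertical above 0.35 rad).
It fails at once if the square is pressed too hard on the angle plate (over 45 N) (contact force between square and angle_plate above 45 N).
It fails at once if the brush is dropped (falls free faster than 0.8 m/s) (linear speed of brush above 0.8 m/s and contact force between the fingers and brush below 0.05 N).
It fails at once if a bystander is shifted by more than 15 mm (distance of any of v_block, screw_jack, gauge_block, dial_stand, gauge_case, spanner, feeler_set from where it was at the start of the episode above 0.015 m).
It also fails if it takes over 69 s, if anything falls off the work surface, if the arm or the gripper's body presses on something with over 40 N, if the wrist force passes 120 N, or if a joint passes its speed limit or range.

ROBOT

A 6-joint arm with a two-finger parallel gripper is mounted at the origin on the work surface. World frame = base frame: x ahead of the robot, y to its left, z up, the work surface at z = 0. Lengths are in mm, angles in rad, forces in N, time in s.
With the tool pointing down it reaches from about 275 to 1000 mm from the base axis. Payload 8.4 kg.
Tool frame: the origin (TCP) lies at the very end of the fingers, on their centre line; the grasp point (between the pads) lies 19 mm behind it; z points along the fingers, y is the direction in which the jaws open and shut (so a half turn about z gives the same grasp; the last joint's range is limited). The gripper opens to 85 mm and grips with 20 to 120 N. Pads are 22 mm wide; open, the fingers measure 114 mm over their backs; the gripper's body (76 mm by 85 mm) begins 54 mm behind the grasp point. The pads swing forward as they close: fully open they stand 13 mm farther back than shut.
Start: joints at [1.307, 0.353, 1.633, -0, 1.155, -0.002], TCP at [161.761, 603.706, 231.281] pointing down, gripper open.
Joint ranges: [-2.63, 2.63], [-0.92, 2.1], [0.06, 2.66], [-1.3, 4.44], [0, 2.69], [-3.02, 3.02]. Speed limits (rad/s): [2.22, 2.22, 2.79, 3.14, 3.14, 3.14].

INTERFACE

Orientations are given as [roll, pitch, yaw] about the fixed x, y, z axes, in that order (R = Rz(yaw) Ry(pitch) Rx(roll)).
In Python, from rig import sense, grab_frame, get_calibration, sign_off, boxes_of, trace gives the robot as it stands.
- The arm moves only by the tool servo_tool, never from a script. Its argument "rows" is a list of rows, each a list of 3 entries, a list of its own where there are three numbers: the finger opening in mm, from 0 to 85.4, then the shift along the tool's x, y, z in mm, then the turn, a rotation vector about the tool's x, y, z in degrees. A call has 1 to 8 rows; each row shifts and turns the commanded pose from where the row before left it, along the tool's axes as they then stand; what a row does not reach is not made up. A row lasts 1/8 s, in which the tool goes at most 62.5 mm and 10.7 degrees, less where a joint would pass 70% of its speed; a pose out of reach is approached as far as the arm can. A call is refused whole if a number of a shift passes 62.5 or a number of a turn 10.7, either way. A call with a gripper value outside its range is refused whole. The fingers move at their own pace and stop on an object; "force" is the grip in N (left out, the last holds). Time passes only in rows, so rows that do not move let the fingers close. It gives the time, the measured TCP pose, the force and the opening at its end, in the units of the state.
- sense(): the state, without advancing time (a new reading comes with each control period).
- grab_frame(name): name is "side" or "top"; returns the picture (400x640x3 uint8, blue, green, red); there is no depth.
- get_calibration(name): a dict with "intrinsics" (3x3 intrinsics, pixels), "world_to_cam" (4x4, takes a point from world to camera coordinates). Camera axes: x right, y down, z forward; pixel columns grow to the right and rows downward; lengths in mm; the calibration is good to about 2 mm. A picture is of the moment at which its call begins. get_calibration takes no time and is no camera call.
- sign_off(): hands the job in, once; it reports no verdict.
Trained networks look in the newest picture that a camera, given by its name, has taken for a name from the list of things; names that differ only in an ending like _2 or _b are one class to them, and where a whole thing is asked for, a point or a joint stands for the part that bears it (a point fixed in the world has none). Each returns a list of dicts, best first, with "conf" (0 to 1); they miss things now and then, are a little off and sometimes report something else, mostly with a low value. They report only what shows in the picture. A call takes as long as a camera call. They do not tell look-alikes from the thing itself.
- boxes_of(camera, thing): "centre" ([x, y, z] in mm, in the coordinates of the camera as it stood for that picture, good to about 4 mm: the middle of the surface that is visible of it).
- trace(camera, thing): "mask" (400x640 bool, what is visible of it).
The state is a dict: "clock": time; "qpos": joint angles; "qvel": joint speeds; "joint_efforts": joint torques, N m; "eef_pos": TCP position; "tcp_rot": TCP orientation; "contact_force": force on the tool from outside, world axes, zero at the start; "wrist_torque": the same for the moment, N m; "opening": opening from 0.0 (shut) to 1.0 (fully open).
Only numpy, scipy, OpenCV 4.12 (cv2) and the standard library are available. Lean on these libraries where they do the work, as an engineer would, in place of code of your own. Each camera call takes 0.05 s, during which the arm holds its last target. There are 200 camera calls.

## Working session

There is one attempt and no reset: what is moved stays moved. The work goes in short steps, Python scripts to look and compute and a tool call to move; the robot and the scene stay as the last step left them, time stands still between calls to the robot, and variables do not carry over. Pictures are saved under pics/ and viewed, about 8 in all and at most 12, crops included, and the job is handed in when it is done.

Besides the shell and the picture viewer there is one more tool, called by a JSON object that holds its "fn" and its "kwargs". servo_tool: Moves the arm, as the interface text tells. Its arguments: {"type":"object","properties":{"rows":{"type":"array","items":{"type":"array"}},"force":{"type":"number"}},"required":["rows"]}

```bash
mkdir -p pics; cat > h.py <<'E'
import numpy as np, cv2
from rig import *
def cal(n):
    c=get_calibration(n); return np.array(c["intrinsics"],float),np.array(c["world_to_cam"],float)
def towld(n,p):
    K,T=cal(n); return (np.linalg.inv(T)@np.r_[p,1])[:3]
def pix(n,P):
    K,T=cal(n); q=K@(T@np.r_[P,1])[:3]; return q[:2]/q[2]
def ray(n,uv,z):
    K,T=cal(n); R=T[:3,:3]; c=-R.T@T[:3,3]; d=R.T@np.linalg.inv(K)@np.r_[uv,1]
    return c+d*(z-c[2])/d[2]
def maskrect(n,m,z):
    "min-area rect of mask projected on plane z: centre, sizes, angle of long side deg"
    cs,_=cv2.findContours(m.astype(np.uint8),cv2.RETR_EXTERNAL,cv2.CHAIN_APPROX_NONE)
    c=max(cs,key=cv2.contourArea)[:,0]
    P=np.array([ray(n,p,z)[:2] for p in c],np.float32)
    b=cv2.boxPoints(cv2.minAreaRect(P)); e=[b[1]-b[0],b[2]-b[1]]; l=[np.linalg.norm(x) for x in e]
    v=e[int(np.argmax(l))]
    return b.mean(0).round(1),np.round(sorted(l),1),round(float(np.degrees(np.arctan2(v[1],v[0]))%180),1)
E
python3 - <<'E'
from h import *
ims=[grab_frame(n) for n in("side","top")]
for n,i in zip(("side","top"),ims): cv2.imwrite(f"pics/{n}0.png",i)
for n in("side","top"):
    K,T=cal(n); print(n,(-T[:3,:3].T@T[:3,3]).round(),K[0,0])
    for t in("granite","angle_plate","square","brush","tray_empty_in","v_block","screw_jack","gauge_block","dial_stand"):
        for b in boxes_of(n,t)[:3]: print(n,t,round(b["conf"],2),towld(n,b["centre"]).round(),pix(n,towld(n,b["centre"])).round())
s=sense();print(s["clock"],s["eef_pos"],s["tcp_rot"],s["opening"])
E
```

```text
side [402. 873. 770.] 416.26933998349654
side granite 0.86 [509. 258.  76.] [297. 304.]
side granite 0.37 [691. 395. 135.] [190. 336.]
side angle_plate 0.95 [560. 333. 124.] [266. 316.]
side square 0.8 [546.  26. 106.] [292. 227.]
side brush 0.61 [548. 152.  98.] [285. 263.]
side brush 0.61 [226. 253.  12.] [426. 326.]
side v_block 0.59 [698. 224. 108.] [214. 280.]
side screw_jack 0.8 [433. 223. 110.] [333. 282.]
side gauge_block 0.54 [445. 130. 101.] [330. 257.]
side dial_stand 0.78 [689. 392. 136.] [191. 335.]
top [ 221.  -42. 1388.] 500.41743329254285
top granite 0.82 [524.  92.  79.] [274. 176.]
top angle_plate 0.56 [553. 323. 131.] [183. 163.]
top angle_plate 0.17 [546. -13. 103.] [313. 164.]
top square 0.63 [547. -14. 102.] [313. 164.]
top brush 0.79 [223. 243.  12.] [222. 291.]
top brush 0.72 [554. 193.  90.] [236. 165.]
top tray_empty_in 0.74 [ 486. -308.    2.] [419. 191.]
top v_block 0.75 [698. 209. 106.] [229. 112.]
top v_block 0.67 [545. -20. 105.] [315. 165.]
top gauge_block 0.61 [447. 106. 104.] [268. 202.]
top dial_stand 0.76 [693. 383. 156.] [159. 109.]
1.0 [161.75257963 603.71051602 231.27913961] [-3.14158353e+00 -3.98897092e-05  2.87976697e+00] 0.997271637881536
```

View pics/side0.png

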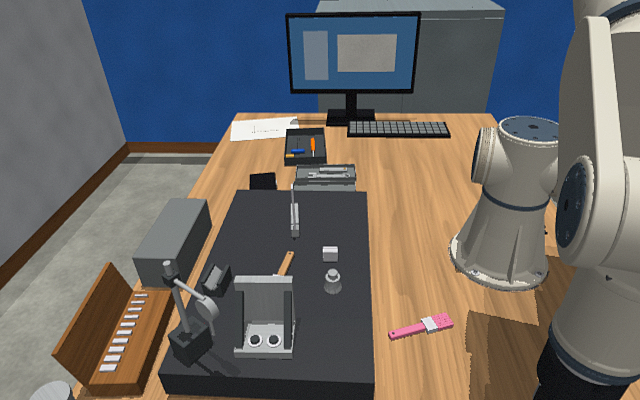

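View pics/top0.png

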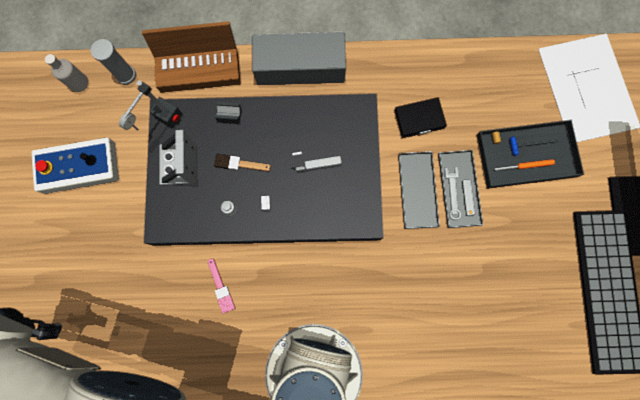

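The top view shows the brush at (242,162), its bristles towards the angle plate at (178,160). The square is at (320,163) with its blade end to the left, and the empty tray is at (419,191). Next I measure orientations from the masks.

```bash
python3 - <<'E'
from h import *
im=grab_frame("top")
for t,z in(("brush",90),("square",105),("tray_empty_in",10),("granite",80),("angle_plate",205),("screw_jack",130)):
    for m in trace("top",t)[:3]:
        k=m["mask"]; 
        if k.sum()<20: continue
        ys,xs=np.nonzero(k); print(t,round(m["conf"],2),k.sum(),(xs.min(),xs.max(),ys.min(),ys.max()),maskrect("top",k,z))
c=cv2.resize(im[80:250,140:390],None,fx=3.2,fy=3.2,interpolation=cv2.INTER_CUBIC); cv2.imwrite("pics/c1.png",c)
E
```

```text
brush 0.94 527 (np.int64(215), np.int64(269), np.int64(154), np.int64(169)) (array([556.8, 176.4], dtype=float32), array([ 37.3, 146.8], dtype=float32), 80.0)
brush 0.91 524 (np.int64(208), np.int64(234), np.int64(259), np.int64(312)) (array([239.8, 233. ], dtype=float32), array([ 34.1, 140.2], dtype=float32), 21.5)
square 0.71 581 (np.int64(293), np.int64(341), np.int64(151), np.int64(171)) (array([554.3, -24.3], dtype=float32), array([ 54.5, 127.2], dtype=float32), 88.3)
tray_empty_in 0.98 2723 (np.int64(399), np.int64(439), np.int64(150), np.int64(228)) (array([ 491.8, -306.9], dtype=float32), array([100.6, 222.6], dtype=float32), 1.5)
tray_empty_in 0.18 495 (np.int64(294), np.int64(341), np.int64(152), np.int64(171)) (array([585.9, -24. ], dtype=float32), array([ 55.9, 130.8], dtype=float32), 97.6)
granite 0.62 1139 (np.int64(119), np.int64(182), np.int64(80), np.int64(129)) (array([714.8, 424.2], dtype=float32), array([144.3, 157.1], dtype=float32), 68.3)
granite 0.59 29567 (np.int64(144), np.int64(382), np.int64(94), np.int64(244)) (array([548.5, 121.6], dtype=float32), array([406. , 630.4], dtype=float32), 89.8)
granite 0.49 518 (np.int64(294), np.int64(340), np.int64(152), np.int64(171)) (array([559.4, -23.9], dtype=float32), array([ 52.8, 124.3], dtype=float32), 88.3)
screw_jack 0.54 181 (np.int64(222), np.int64(236), np.int64(201), np.int64(215)) (array([430.7, 202.9], dtype=float32), array([36.2, 36.3], dtype=float32), 88.4)
```

View pics/c1.png

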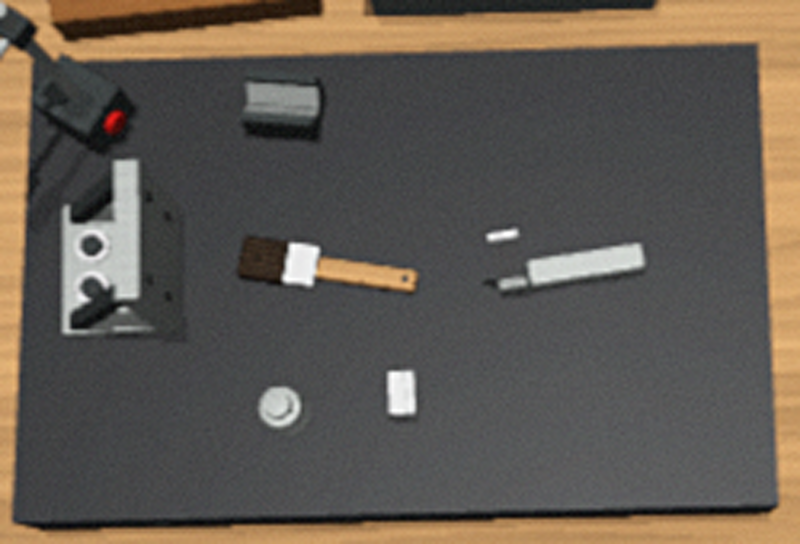

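```bash
python3 - <<'E'
from h import *
g=lambda u,v,z: ray("top",(140+(u+.5)/3.2-.5,80+(v+.5)/3.2-.5),z)[:2]
def seg(n,a,b,z):
    A,B=g(*a,z),g(*b,z); d=B-A; print(n,A.round(1),B.round(1),np.linalg.norm(d).round(1),np.degrees(np.arctan2(d[1],d[0])).round(2))
seg("face top",(138,298),(137.5,160),205)
seg("plate back top",(114,300),(114,160),205)
seg("brush handle->tip",(416,280),(240,258),90)
seg("stock top side up",(528,257),(644,243),105)
seg("stock top side low",(528,285),(644,270),105)
seg("blade top",(487,237),(518,233),230)
seg("granite right",(776,505),(757,46),80)
seg("granite near",(17,520),(776,505),80)
seg("blade foot",(498,284),(526,281),105)
E
```

```text
face top [508.2 301.9] [618.  305.1] 109.8 1.69
plate back top [507.1 320.2] [618.5 323.4] 111.4 1.65
brush handle->tip [544.8 102.7] [568.1 250.3] 149.5 81.04
stock top side up [557.9   8.2] [567. -88.] 96.6 -84.58
stock top side low [534.1   8.6] [544.1 -87.3] 96.4 -84.09
blade top [541.4  33.6] [543.8  10.4] 23.4 -84.09
granite right [ 349.9 -189.2] [ 746.3 -192.1] 396.5 -0.42
granite near [354.2 433.1] [ 349.9 -189.2] 622.3 -90.4
blade foot [535.7  33.3] [537.6  10.2] 23.2 -85.38
```

{"fn": "servo_tool", "kwargs": {"rows": [[45, [0, 0, 0], [0, 0, 10.5]], [45, [0, 0, 0], [0, 0, 10.5]], [45, [0, 0, 0], [0, 0, 10.5]], [45, [0, 0, 0], [0, 0, 10.5]], [45, [0, 0, 0], [0, 0, 10.5]], [45, [0, 0, 0], [0, 0, 10.5]], [45, [0, 0, 0], [0, 0, 10.5]], [45, [0, 0, 0], [0, 0, 10.5]]], "force": 40}}

```text
clock: 2.35
eef_pos: [161.8, 603.7, 231.3]
tcp_rot: [3.142, 0.0, 1.408]
contact_force: [0.1, 0.5, 0.7]
opening: 0.531
```

```bash
cat >> h.py <<'E'
from scipy.spatial.transform import Rotation as Ro
def go(p,yaw):
    "tool-frame shift mm to world p (after turning), and tool-z turn deg to reach yaw"
    s=sense(); R=Ro.from_euler("xyz",s["tcp_rot"]); y=np.degrees(s["tcp_rot"][2])
    Rn=Ro.from_euler("xyz",[np.pi,0,np.radians(yaw)])
    print("clk",round(s["clock"],2),"tcp",np.round(s["eef_pos"],1),"yaw",round(y,2),"F",np.round(s["contact_force"],1),"op",round(s["opening"]*85.4,1))
    d=np.array(p)-s["eef_pos"]
    print("shift now-axes",R.inv().apply(d).round(1),"turned-axes",Rn.inv().apply(d).round(1),"turn z",round((y-yaw+180)%360-180,2),"tilt",np.degrees((Rn.inv()*R).as_rotvec()[:2]).round(2))
E
python3 -c "
from h import *
go([555,167,150],81)"
```

```text
clk 2.35 tcp [161.8 603.7 231.3] yaw 80.66 F [0.1 0.5 0.7] op 45.3
shift now-axes [-367.   458.9   81.3] turned-axes [-369.8  456.7   81.3] turn z -0.34 tilt [-0. -0.]
```

{"fn": "servo_tool", "kwargs": {"rows": [[45, [-46, 57, 0], [0, 0, 0]], [45, [-46, 57, 0], [0, 0, 0]], [45, [-46, 57, 0], [0, 0, 0]], [45, [-46, 57, 0], [0, 0, 0]], [45, [-46, 57, 10], [0, 0, 0]], [45, [-46, 57, 20], [0, 0, 0]], [45, [-46, 57, 25], [0, 0, 0]], [45, [-46, 57, 26], [0, 0, 0]]]}}

```text
clock: 3.35
eef_pos: [491.8, 238.4, 165.1]
tcp_rot: [3.141, -0.001, 1.414]
contact_force: [0.3, 1.0, -0.2]
opening: 0.531
```

{"fn": "servo_tool", "kwargs": {"rows": [[45, [0, 0, 0], [0, 0, 0]], [45, [0, 0, 0], [0, 0, 0]]]}}

```text
clock: 3.6
eef_pos: [490.4, 239.9, 165.3]
tcp_rot: [-3.141, -0.0, 1.413]
contact_force: [0.2, -0.8, 0.4]
opening: 0.523
```

```bash
python3 - <<'E'
from h import *
im=grab_frame("side"); cv2.imwrite("pics/s2.png",cv2.resize(im[220:390,180:400],None,fx=3.4,fy=3.4,interpolation=cv2.INTER_CUBIC))
go([555,167,84],81)
P=np.array([555,167,90]);print(pix("side",P),pix("side",[544.8,102.7,90]),pix("side",[563,303.5,205]),pix("top",sense()["eef_pos"]))
for t in("square","brush"):
    for m in trace("side",t)[:2]: print(t,m["conf"],maskrect("side",m["mask"],90))
E
```

```text
clk 3.65 tcp [490.1 240.5 165.6] yaw 81.01 F [-0.1  0.5  0.2] op 44.9
shift now-axes [-62.5  75.5  81.6] turned-axes [-62.5  75.6  81.6] turn z 0.01 tilt [-0.    0.02]
[281.95133373 269.70540529] [289.72667669 251.55333489] [263.11259814 275.48820157] [211.44577829 182.69209882]
brush 0.74 (array([256.4, 319.1], dtype=float32), array([ 36.2, 136.3], dtype=float32), 20.1)
brush 0.63 (array([550.7, 160. ], dtype=float32), array([23.5, 51.9], dtype=float32), 82.5)
```

View pics/s2.png

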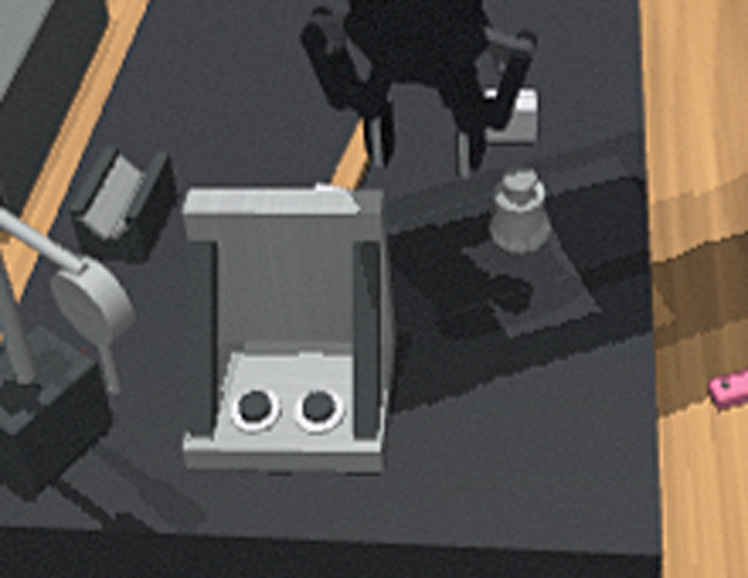

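The gripper lags behind the commands because rows are speed-limited, and it is still about 98 mm short of the brush. The side view shows it clear of the plate.

{"fn": "servo_tool", "kwargs": {"rows": [[45, [-21, 25, 0], [0, 0, 0]], [45, [-21, 25, 0], [0, 0, 0]], [45, [-21, 25, 20], [0, 0, 0]], [45, [0, 0, 25], [0, 0, 0]], [45, [0, 0, 0], [0, 0, 0]], [45, [0, 0, 0], [0, 0, 0]]]}}

```text
clock: 4.5
eef_pos: [554.7, 167.0, 121.2]
tcp_rot: [3.141, -0.0, 1.415]
contact_force: [0.5, 0.3, -0.9]
opening: 0.525
```

```bash
python3 - <<'E'
from h import *
im=grab_frame("side"); cv2.imwrite("pics/s3.png",cv2.resize(im[200:320,220:360],None,fx=4,fy=4,interpolation=cv2.INTER_CUBIC))
im=grab_frame("top"); cv2.imwrite("pics/t3.png",cv2.resize(im[110:210,180:340],None,fx=4,fy=4,interpolation=cv2.INTER_CUBIC))
go([555,167,84],81)
E
```

```text
clk 4.6 tcp [555.1 166.9 121.5] yaw 81.07 F [-0.7  0.8  0.5] op 44.9
shift now-axes [ 0.1 -0.1 37.5] turned-axes [ 0.1 -0.1 37.5] turn z 0.07 tilt [-0.09  0.05]
```

View pics/s3.png

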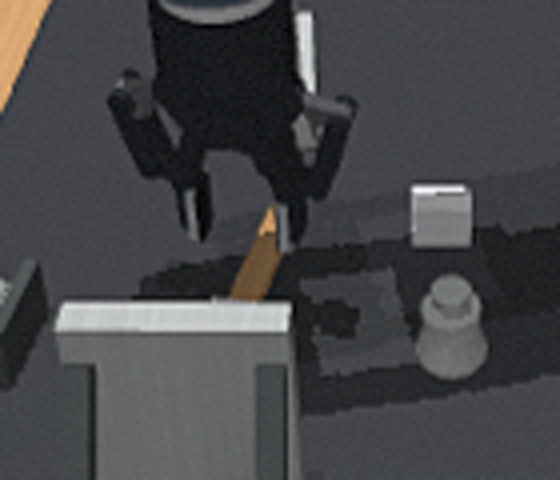

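The point (555,167,90) projects to crop (248,279), which is on the handle. I'll descend and grip.

{"fn": "servo_tool", "kwargs": {"rows": [[45, [0, 0, 15], [0, 0, 0]], [45, [0, 0, 13], [0, 0, 0]], [45, [0, 0, 9], [0, 0, 0]], [45, [0, 0, 0], [0, 0, 0]], [5, [0, 0, 0], [0, 0, 0]], [5, [0, 0, 0], [0, 0, 0]], [5, [0, 0, 0], [0, 0, 0]], [5, [0, 0, 0], [0, 0, 0]]], "force": 40}}

```text
clock: 5.6
eef_pos: [555.0, 166.0, 83.7]
tcp_rot: [3.141, -0.0, 1.414]
contact_force: [-0.7, -0.2, 3.8]
opening: 0.194
```

{"fn": "servo_tool", "kwargs": {"rows": [[5, [0, 0, 0], [0, 0, 0]], [5, [0, 0, 0], [0, 0, 0]], [5, [0, 0, -10], [0, 0, 0]], [5, [0, 0, -20], [0, 0, 0]], [5, [0, 0, -20], [0, 0, 0]], [5, [0, 0, 0], [0, 0, 0]]]}}

```text
clock: 6.35
eef_pos: [555.5, 166.3, 134.8]
tcp_rot: [3.139, -0.001, 1.414]
contact_force: [0.8, -0.4, -1.1]
opening: 0.193
```

```bash
python3 - <<'E'
from h import *
im=grab_frame("side"); cv2.imwrite("pics/s4.png",cv2.resize(im[170:320,220:360],None,fx=4,fy=4,interpolation=cv2.INTER_CUBIC))
go([482,-307,150],1.5)
E
```

```text
clk 6.4 tcp [554.9 166.1 133.7] yaw 81.0 F [ 0.1 -0.1 -0.7] op 16.8
shift now-axes [-478.6    2.   -16.5] turned-axes [-85.2 471.  -16.3] turn z 79.5 tilt [-0.03  0.06]
```

View pics/s4.png

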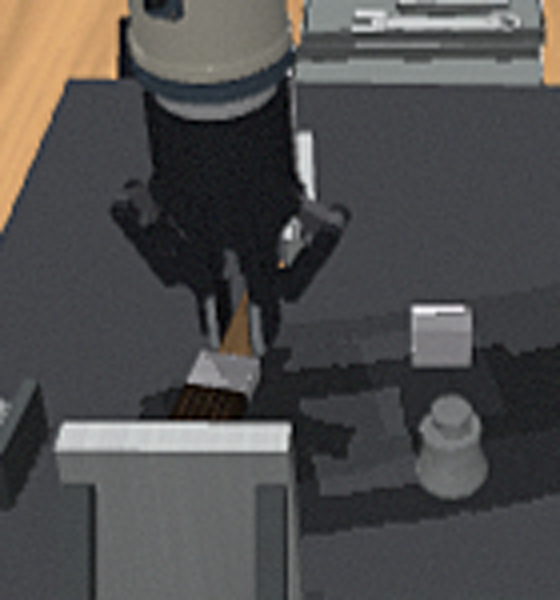

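The brush is held level. I'll lift above the square's blade (z 230) and turn the brush lengthwise.

{"fn": "servo_tool", "kwargs": {"rows": [[5, [0, 0, -19], [0, 0, 9.9]], [5, [0, 0, -19], [0, 0, 9.9]], [5, [0, 0, -19], [0, 0, 9.9]], [5, [0, 0, -19], [0, 0, 10]], [5, [0, 0, -19], [0, 0, 10]], [5, [0, 0, -19], [0, 0, 10]], [5, [0, 0, -19], [0, 0, 10]], [5, [0, 0, -19], [0, 0, 10]]]}}

```text
clock: 7.4
eef_pos: [554.1, 165.8, 284.5]
tcp_rot: [3.141, 0.002, 0.017]
contact_force: [0.1, 0.5, -1.3]
opening: 0.196
```

{"fn": "servo_tool", "kwargs": {"rows": [[5, [-8, 45, 0], [0, 0, 0]], [5, [-8, 45, 0], [0, 0, 0]], [5, [-8, 45, 0], [0, 0, 0]], [5, [-8, 45, 0], [0, 0, 0]], [5, [-8, 45, 0], [0, 0, 0]], [5, [-8, 45, 0], [0, 0, 0]], [5, [-8, 45, 0], [0, 0, 0]], [5, [-8, 45, 0], [0, 0, 0]]]}}

```text
clock: 8.4
eef_pos: [497.9, -196.6, 284.1]
tcp_rot: [-3.141, 0.002, 0.023]
contact_force: [0.2, 0.0, -0.1]
opening: 0.198
```

```bash
python3 -c "
from h import *
go([482,-307,80],1.5)"
```

```text
clk 8.4 tcp [ 497.9 -196.6  284.1] yaw 1.3 F [ 0.2  0.  -0.1] op 16.9
shift now-axes [-18.1 110.1 204.1] turned-axes [-18.8 109.9 204.1] turn z -0.2 tilt [ 0.04 -0.09]
```

{"fn": "servo_tool", "kwargs": {"rows": [[5, [-6, 37, 0], [0, 0, 0]], [5, [-6, 37, 20], [0, 0, 0]], [5, [-6, 36, 40], [0, 0, 0]], [5, [0, 0, 45], [0, 0, 0]], [5, [0, 0, 45], [0, 0, 0]], [5, [0, 0, 44], [0, 0, 0]], [5, [0, 0, 0], [0, 0, 0]], [5, [0, 0, 0], [0, 0, 0]]]}}

```text
clock: 9.4
eef_pos: [483.8, -306.0, 92.1]
tcp_rot: [3.141, -0.0, 0.023]
contact_force: [-0.1, -0.2, 0.3]
opening: 0.205
```

```bash
python3 - <<'E'
from h import *
im=grab_frame("top"); a=cv2.resize(im[130:260,370:490],None,fx=4,fy=4,interpolation=cv2.INTER_CUBIC)
im=grab_frame("side"); b=cv2.resize(im[90:220,260:380],None,fx=2.4,fy=4,interpolation=cv2.INTER_CUBIC)
cv2.imwrite("pics/s5.png",np.hstack([a,b]))
for t in("tray_empty_in",):
  for c in("top","side"):
    for m in boxes_of(c,t)[:2]: print(c,round(m["conf"],2),towld(c,m["centre"]).round(1))
m=trace("side","tray_empty_in")
for q in m[:2]: print(maskrect("side",q["mask"],10))
go([482,-307,9],1.5)
E
```

```text
top 0.74 [ 570.7 -270.7    4.2]
top 0.15 [557.8 316.4 130.5]
side 0.67 [ 491.5 -342.5    7.7]
side 0.65 [506.9 257.8  78.2]
(array([ 488. , -331.5], dtype=float32), array([ 57.9, 208.2], dtype=float32), 1.3)
(array([439.3, 121.8], dtype=float32), array([42.3, 83.4], dtype=float32), 92.3)
clk 9.65 tcp [ 484.1 -306.2   92.8] yaw 1.3 F [ 0.2 -0.1 -1.3] op 17.0
shift now-axes [-2.3  0.6 83.8] turned-axes [-2.2  0.7 83.8] turn z -0.2 tilt [-0.08  0.12]
```

View pics/s5.png

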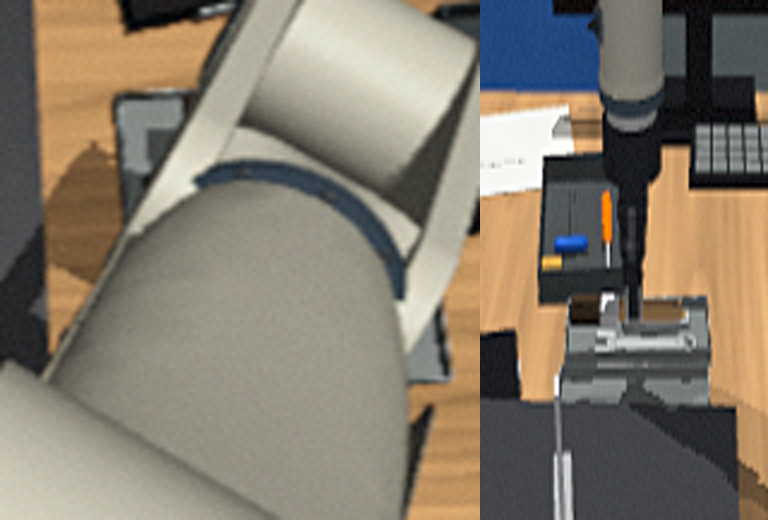

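{"fn": "servo_tool", "kwargs": {"rows": [[5, [-2, 1, 25], [0, 0, 0]], [5, [0, 0, 25], [0, 0, 0]], [5, [0, 0, 15], [0, 0, 0]], [5, [0, 0, 10], [0, 0, 0]], [5, [0, 0, 6], [0, 0, 0]], [5, [0, 0, 4], [0, 0, 0]], [5, [0, 0, 0], [0, 0, 0]], [5, [0, 0, 0], [0, 0, 0]]]}}

```text
clock: 10.65
eef_pos: [481.5, -306.9, 6.6]
tcp_rot: [3.141, -0.0, 0.023]
contact_force: [-0.0, -0.5, -0.6]
opening: 0.194
```

{"fn": "servo_tool", "kwargs": {"rows": [[22, [0, 0, 0], [0, 0, 0]], [30, [0, 0, 0], [0, 0, 0]], [40, [0, 0, 0], [0, 0, 0]], [40, [0, 0, 0], [0, 0, 0]], [40, [0, 0, -10], [0, 0, 0]], [40, [0, 0, -40], [0, 0, 0]], [40, [0, 0, -50], [0, 0, 0]], [40, [0, 0, -50], [0, 0, 0]]]}}

```text
clock: 11.65
eef_pos: [481.2, -306.7, 158.4]
tcp_rot: [3.141, -0.0, 0.023]
contact_force: [0.5, -0.1, 0.6]
opening: 0.47
```

{"fn": "servo_tool", "kwargs": {"rows": [[45, [0, 0, -50], [0, 0, 0]], [45, [0, 0, -50], [0, 0, 0]], [45, [0, -40, -30], [0, 0, 0]], [45, [0, -40, 0], [0, 0, 0]], [45, [0, -40, 0], [0, 0, 0]], [45, [0, -20, 0], [0, 0, 0]], [45, [0, 0, 0], [0, 0, 0]]]}}

```text
clock: 12.52
eef_pos: [478.2, -166.1, 286.7]
tcp_rot: [3.141, -0.0, 0.025]
contact_force: [-0.1, -0.4, 0.4]
opening: 0.528
```

```bash
python3 - <<'E'
from h import *
im=grab_frame("top"); 
for m in trace("top","brush")[:2]: print(m["conf"],maskrect("top",m["mask"],12))
a=cv2.resize(im[120:250,260:460],None,fx=4,fy=4,interpolation=cv2.INTER_CUBIC)
cv2.imwrite("pics/s6.png",a)
go([553,-63,260],95.6)
E
```

```text
0.7 (array([239.4, 249.1], dtype=float32), array([ 35.8, 147.5], dtype=float32), 21.5)
clk 12.62 tcp [ 478.4 -167.5  286.5] yaw 1.32 F [1.1 0.1 0.1] op 44.9
shift now-axes [  77.  -102.7   26.4] turned-axes [96.7 84.4 26.5] turn z -94.28 tilt [-0.04 -0.02]
```

View pics/s6.png

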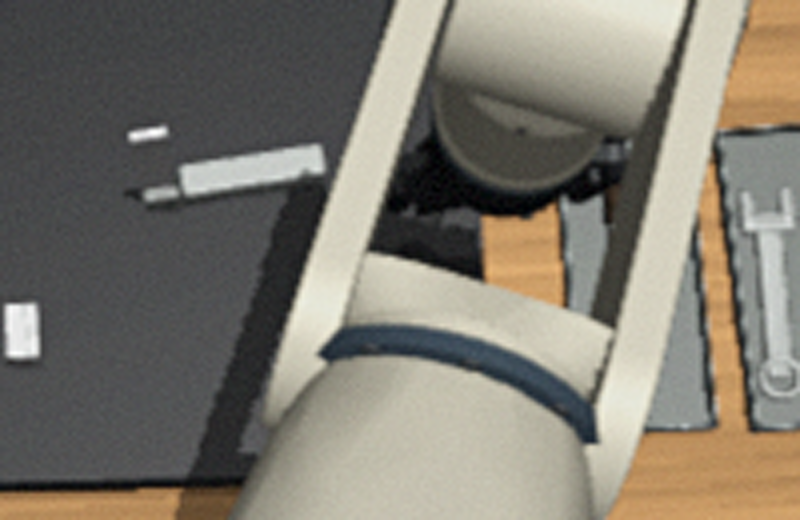

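The square has not moved. I turn the tool and go above its grip point; I'll check the brush from there, with the arm out of the way.

{"fn": "servo_tool", "kwargs": {"rows": [[50, [0, 0, 0], [0, 0, -10.5]], [50, [0, 0, 0], [0, 0, -10.5]], [50, [0, 0, 0], [0, 0, -10.5]], [50, [0, 0, 0], [0, 0, -10.5]], [50, [0, 0, 0], [0, 0, -10.5]], [50, [0, 0, 0], [0, 0, -10.5]], [50, [0, 0, 0], [0, 0, -10.5]], [50, [0, 0, 0], [0, 0, -10.5]]]}}

```text
clock: 13.62
eef_pos: [478.2, -168.2, 286.1]
tcp_rot: [-3.141, 0.0, 1.494]
contact_force: [-0.1, 0.6, -0.2]
opening: 0.581
```

{"fn": "servo_tool", "kwargs": {"rows": [[50, [0, 0, 0], [0, 0, -10.3]], [50, [24, 21, 0], [0, 0, 0]], [50, [24, 21, 0], [0, 0, 0]], [50, [24, 21, 0], [0, 0, 0]], [50, [24, 21, 10], [0, 0, 0]], [50, [0, 0, 0], [0, 0, 0]], [50, [0, 0, 0], [0, 0, 0]]]}}

```text
clock: 14.5
eef_pos: [552.3, -64.2, 276.0]
tcp_rot: [-3.141, 0.0, 1.668]
contact_force: [0.8, -0.0, -0.0]
opening: 0.586
```

```bash
python3 - <<'E'
from h import *
im=grab_frame("top"); 
for m in trace("top","brush")[:2]: print(m["conf"],maskrect("top",m["mask"],12))
a=cv2.resize(im[130:240,280:450],None,fx=4,fy=4,interpolation=cv2.INTER_CUBIC)
im=grab_frame("side"); 
for m in trace("side","square")[:2]: print(m["conf"],maskrect("side",m["mask"],105))
b=cv2.resize(im[140:300,230:360],None,fx=4,fy=4,interpolation=cv2.INTER_CUBIC)[:, :]
b=cv2.resize(b,(int(b.shape[1]*440/b.shape[0]),440)); s=np.hstack([a,b]); print(s.shape)
cv2.imwrite("pics/s7.png",cv2.resize(s,(800,int(s.shape[0]*800/s.shape[1])))); cv2.imwrite("pics/full7.png",grab_frame("side"))
for n,P in(("free",[555.5,-87.7,105]),("grip",[553,-63,105]),("heel",[543.7,31.8,80])): print(n,pix("side",P).round(1))
go([553,-63,180],95.6)
E
```

```text
0.84 (array([ 493.4, -307.9], dtype=float32), array([ 34.6, 149.2], dtype=float32), 2.9)
0.62 (array([240.3, 251.2], dtype=float32), array([ 37.1, 148.7], dtype=float32), 22.4)
0.84 (array([545.6, -13.7], dtype=float32), array([ 24. , 157.2], dtype=float32), 97.2)
0.65 (array([444.4, 124.6], dtype=float32), array([33.9, 49.9], dtype=float32), 91.9)
(440, 1037, 3)
free [294.1 202.7]
grip [293.9 207.7]
heel [293.8 236.5]
clk 14.75 tcp [552.2 -63.9 276.6] yaw 95.54 F [-0.1 -0.3 -0. ] op 50.3
shift now-axes [ 0.8  0.8 96.6] turned-axes [ 0.8  0.9 96.6] turn z -0.06 tilt [-0.02 -0.01]
```

View pics/s7.png

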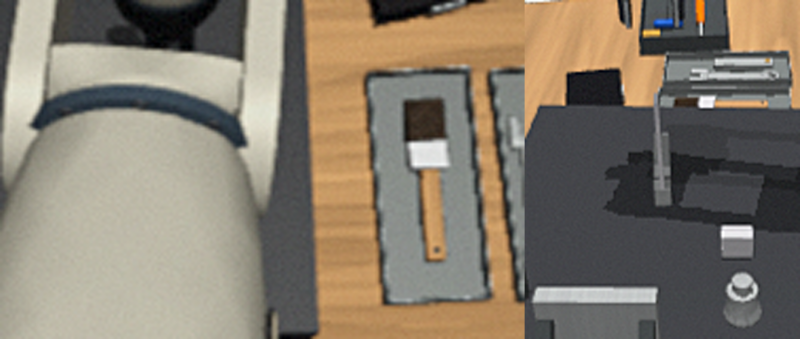

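The brush lies centred and lengthwise in the tray, handle towards the robot (crop, brush at (430,180)). Next I descend onto the square.

{"fn": "servo_tool", "kwargs": {"rows": [[50, [1, 1, 35], [0, 0, 0]], [50, [0, 0, 40], [0, 0, 0]], [50, [0, 0, 40], [0, 0, 0]], [50, [0, 0, 30], [0, 0, 0]], [50, [0, 0, 22], [0, 0, 0]], [50, [0, 0, 16], [0, 0, 0]], [50, [0, 0, 10], [0, 0, 0]], [50, [0, 0, 0], [0, 0, 0]]]}}

```text
clock: 15.75
eef_pos: [553.1, -62.1, 83.0]
tcp_rot: [-3.141, -0.0, 1.668]
contact_force: [0.2, 0.1, 0.3]
opening: 0.588
```

{"fn": "servo_tool", "kwargs": {"rows": [[30, [0, 0, 0], [0, 0, 0]], [22, [0, 0, 0], [0, 0, 0]], [16, [0, 0, 0], [0, 0, 0]], [10, [0, 0, 0], [0, 0, 0]], [10, [0, 0, 0], [0, 0, 0]], [10, [0, 0, 0], [0, 0, 0]]], "force": 50}}

```text
clock: 16.5
eef_pos: [553.4, -62.1, 84.2]
tcp_rot: [3.141, 0.0, 1.669]
contact_force: [-2.5, -0.7, 6.0]
opening: 0.222
```

```bash
python3 - <<'E'
from h import *
im=grab_frame("side"); b=cv2.resize(im[140:340,210:360],None,fx=3,fy=3,interpolation=cv2.INTER_CUBIC)
im=grab_frame("top"); a=cv2.resize(im[110:210,210:330],None,fx=3.6,fy=6,interpolation=cv2.INTER_CUBIC)[:600]
a=cv2.resize(im[100:220,150:270],None,fx=2.8,fy=5,interpolation=cv2.INTER_CUBIC)
cv2.imwrite("pics/s8.png",np.hstack([b,a]))
go([560,204,86],91.7)
E
```

```text
clk 16.6 tcp [553.4 -62.1  84.1] yaw 95.61 F [-3.1 -0.6  6.8] op 19.3
shift now-axes [264.2  32.6  -1.9] turned-axes [265.8  14.5  -1.9] turn z 3.91 tilt [-0.03 -0.02]
```

View pics/s8.png

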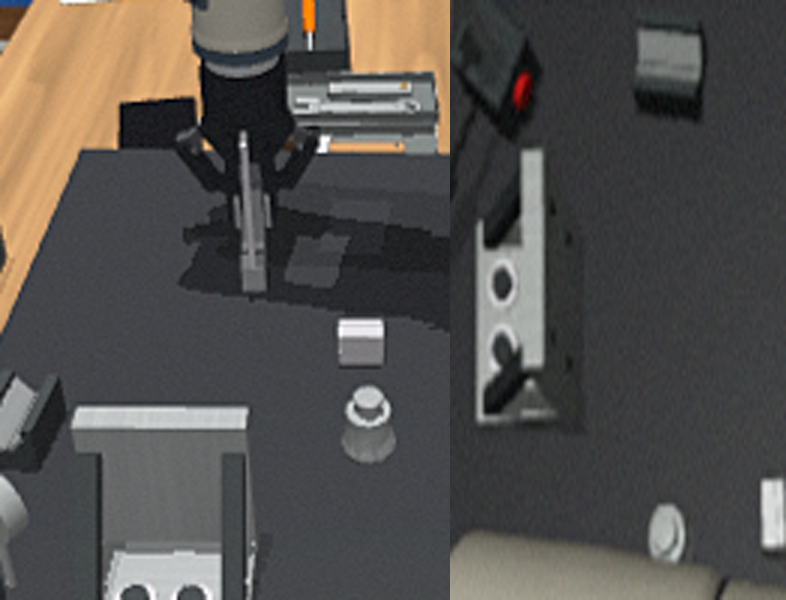

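The square is gripped, with opening at 19.3 mm. I'll slide it along the granite towards the face, turning 3.9° on the way.

{"fn": "servo_tool", "kwargs": {"rows": [[10, [5, 0, -0.5], [0, 0, 0.5]], [10, [15, 1, 0], [0, 0, 0.5]], [10, [20, 1, 0], [0, 0, 0.5]], [10, [20, 1, 0], [0, 0, 0.5]], [10, [20, 1, 0], [0, 0, 0.5]], [10, [20, 1, 0], [0, 0, 0.5]], [10, [20, 1, 0], [0, 0, 0.5]], [10, [10, 1, 0], [0, 0, 0.4]]], "force": 80}}

```text
clock: 17.6
eef_pos: [552.0, 68.9, 84.3]
tcp_rot: [3.141, 0.001, 1.601]
contact_force: [-0.3, -6.6, 5.2]
opening: 0.218
```

```bash
python3 -c "
from h import *
go([560,190,84],91.7)
grab_frame('side')
for m in trace('side','square')[:1]: print(m['conf'],maskrect('side',m['mask'],105))"
```

```text
clk 17.6 tcp [552.   68.9  84.3] yaw 91.75 F [-0.3 -6.6  5.2] op 18.6
shift now-axes [120.8  11.7   0.2] turned-axes [120.8  11.6   0.3] turn z 0.05 tilt [-0.04 -0.04]
0.67 (array([552.2,  88.6], dtype=float32), array([ 28.6, 204.1], dtype=float32), 99.2)
```

{"fn": "servo_tool", "kwargs": {"rows": [[10, [15, 2, 0], [0, 0, 0]], [10, [20, 2, 0], [0, 0, 0]], [10, [20, 2, 0], [0, 0, 0]], [10, [20, 2, 0], [0, 0, 0]], [10, [20, 2, 0], [0, 0, 0]], [10, [16, 1, 0], [0, 0, 0]], [10, [8, 0, 0], [0, 0, 0]], [10, [0, 0, 0], [0, 0, 0]]]}}

```text
clock: 18.7
eef_pos: [559.6, 188.4, 84.3]
tcp_rot: [3.141, -0.001, 1.601]
contact_force: [0.1, 1.8, 5.4]
opening: 0.211
```

```bash
python3 - <<'E'
from h import *
im=grab_frame("side"); b=cv2.resize(im[170:350,220:340],None,fx=3.3,fy=3.3,interpolation=cv2.INTER_CUBIC)
im=grab_frame("top"); a=cv2.resize(im[120:210,160:240],None,fx=5,fy=6.6,interpolation=cv2.INTER_CUBIC)
cv2.imwrite("pics/s9.png",np.hstack([b,a]))
go([560,200,84],91.7)
E
```

```text
clk 18.8 tcp [559.6 188.4  84.3] yaw 91.7 F [-0.8  3.3  4.5] op 18.1
shift now-axes [11.6  0.8  0.3] turned-axes [11.6  0.8  0.3] turn z -0.0 tilt [-0.05  0.08]
```

View pics/s9.png

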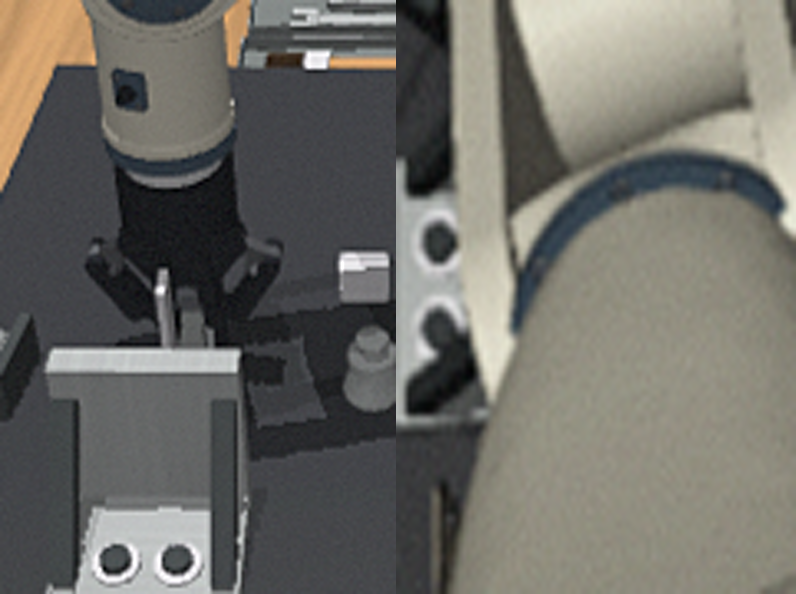

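```bash
python3 - <<'E'
from h import *
c=lambda P:((pix("side",P)-[220,170])*3.3).round(0)
s=sense();R=Ro.from_euler("xyz",s["tcp_rot"]);t=s["eef_pos"]
for n,o in(("blade top outer",[95,0,-146]),("blade top inner",[73,0,-146]),("blade base outer",[95,0,-20]),("stock top blade end L",[73,-10,-21]),("stock top R",[73,10,-21]),("stock free top",[-25,0,-21]),("tip fingers L",[0,-10,0]),("tip R",[0,10,0])): print(n,c(t+R.apply(o)))
print("face top",c([508.2,301.9,205]),c([618,305.1,205]))
im=cv2.imread("pics/s9.png")[230:370,60:300]; cv2.imwrite("pics/s9z.png",cv2.resize(im,None,fx=3.3,fy=3.3,interpolation=cv2.INTER_CUBIC))
E
```

```text
blade top outer [155. 292.]
blade top inner [160. 267.]
blade base outer [174. 441.]
stock top blade end L [194. 414.]
stock top R [163. 414.]
stock free top [196. 309.]
tip fingers L [209. 356.]
tip R [180. 356.]
face top [236. 349.] [ 48. 348.]
```

View pics/s9z.png

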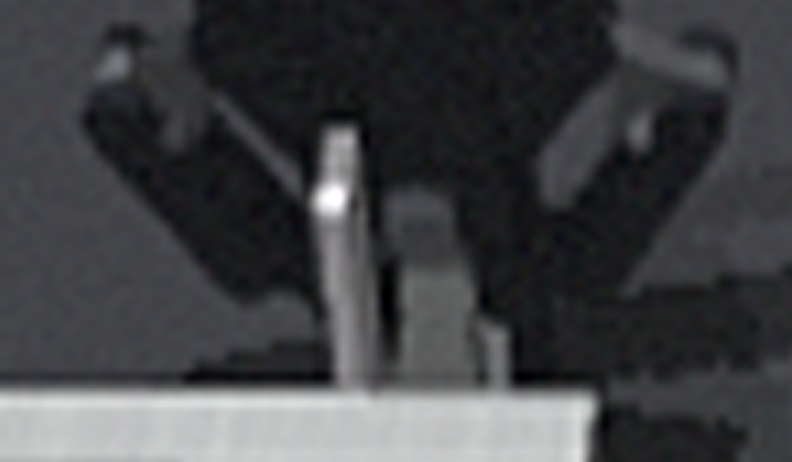

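All 12 pictures are used. The blade top appears at about (161,269–292), close to the predicted (155–160,267–292), so the square is upright and aligned in the grip. From here I creep in by force readings.

{"fn": "servo_tool", "kwargs": {"rows": [[10, [3, 0, 0], [0, 0, 0]], [10, [3, 0, 0], [0, 0, 0]], [10, [3, 0, 0], [0, 0, 0]], [10, [2, 0, 0], [0, 0, 0]], [10, [1, 0, 0], [0, 0, 0]], [10, [1, 0, 0], [0, 0, 0]]]}}

```text
clock: 19.55
eef_pos: [559.2, 199.4, 84.3]
tcp_rot: [3.141, 0.001, 1.601]
contact_force: [0.3, -7.3, 7.2]
opening: 0.217
```

{"fn": "servo_tool", "kwargs": {"rows": [[10, [1, 0, 0], [0, 0, 0]], [10, [1, 0, 0], [0, 0, 0]], [10, [0, 0, 0], [0, 0, 0]]]}}

```text
clock: 19.92
eef_pos: [559.1, 201.5, 84.3]
tcp_rot: [3.141, 0.001, 1.601]
contact_force: [0.1, -5.8, 6.9]
opening: 0.214
```

{"fn": "servo_tool", "kwargs": {"rows": [[10, [1, 0, 0], [0, 0, 0]], [10, [1, 0, 0], [0, 0, 0]], [10, [0, 0, 0], [0, 0, 0]]]}}

```text
clock: 20.3
eef_pos: [559.0, 203.5, 84.3]
tcp_rot: [3.141, 0.001, 1.601]
contact_force: [-0.5, -7.1, 7.1]
opening: 0.211
```

{"fn": "servo_tool", "kwargs": {"rows": [[10, [1, 0, 0], [0, 0, 0]], [10, [0, 0, 0], [0, 0, 0]]]}}

```text
clock: 20.55
eef_pos: [559.0, 204.4, 84.3]
tcp_rot: [3.141, 0.001, 1.601]
contact_force: [0.3, -7.7, 8.5]
opening: 0.218
```

{"fn": "servo_tool", "kwargs": {"rows": [[10, [1, 0, 0], [0, 0, 0]], [10, [0, 0, 0], [0, 0, 0]]]}}

```text
clock: 20.8
eef_pos: [559.0, 205.4, 84.2]
tcp_rot: [3.141, 0.001, 1.601]
contact_force: [1.3, -8.2, 7.2]
opening: 0.214
```

{"fn": "servo_tool", "kwargs": {"rows": [[10, [1, 0, 0], [0, 0, 0]], [10, [0, 0, 0], [0, 0, 0]]]}}

```text
clock: 21.05
eef_pos: [558.9, 206.4, 84.2]
tcp_rot: [3.141, 0.001, 1.601]
contact_force: [0.2, -7.3, 8.7]
opening: 0.216
```

{"fn": "servo_tool", "kwargs": {"rows": [[10, [1, 0, 0], [0, 0, 0]], [10, [0, 0, 0], [0, 0, 0]]]}}

```text
clock: 21.3
eef_pos: [558.9, 207.4, 84.3]
tcp_rot: [3.141, 0.001, 1.6]
contact_force: [0.1, -7.4, 7.6]
opening: 0.212
```

{"fn": "servo_tool", "kwargs": {"rows": [[10, [0.7, 0, 0], [0, 0, 0]], [10, [0, 0, 0], [0, 0, 0]]]}}

```text
clock: 21.55
eef_pos: [558.9, 207.5, 84.3]
tcp_rot: [3.141, 0.002, 1.601]
contact_force: [0.5, -10.9, 8.2]
opening: 0.214
```

{"fn": "servo_tool", "kwargs": {"rows": [[10, [0.5, 0, 0], [0, 0, 0]], [10, [0, 0, 0], [0, 0, 0]]]}}

```text
clock: 21.8
eef_pos: [558.9, 207.5, 84.3]
tcp_rot: [3.141, 0.003, 1.601]
contact_force: [1.1, -13.7, 9.4]
opening: 0.215
```

Contact is at y≈207.5, matching the expected 208. I'll add a little push and hold.

{"fn": "servo_tool", "kwargs": {"rows": [[10, [0.7, 0, 0], [0, 0, 0]], [10, [0, 0, 0], [0, 0, 0]], [10, [0, 0, 0], [0, 0, 0]], [10, [0, 0, 0], [0, 0, 0]], [10, [0, 0, 0], [0, 0, 0]], [10, [0, 0, 0], [0, 0, 0]], [10, [0, 0, 0], [0, 0, 0]], [10, [0, 0, 0], [0, 0, 0]]]}}

```text
clock: 22.8
eef_pos: [558.9, 207.5, 84.3]
tcp_rot: [3.141, 0.004, 1.601]
contact_force: [0.9, -17.4, 8.9]
opening: 0.214
```

```bash
python3 - <<'E'
from h import *
im=grab_frame("side")
go([560,208.4,84],91.7)
print(sense()["wrist_torque"])
c=lambda P:pix("side",P).round(1)
s=sense();R=Ro.from_euler("xyz",s["tcp_rot"]);t=s["eef_pos"]
for o in([95,0,-146],[73,0,-146]): print("pred blade top",c(t+R.apply(o)))
for m in trace("side","square")[:2]:
    ys,xs=np.nonzero(m["mask"]); print("square",m["conf"],len(xs),xs.min(),xs.max(),ys.min(),ys.max(), [ (int(y),xs[ys==y].min(),xs[ys==y].max()) for y in range(ys.min(),ys.max()+1,4)])
im=grab_frame("top")
for m in trace("top","brush")[:2]: print("brush",m["conf"],maskrect("top",m["mask"],12))
for t in("v_block","screw_jack","gauge_block","dial_stand"):
    for b in boxes_of("side",t)[:1]: print(t,towld("side",b["centre"]).round())
E
```

```text
clk 22.85 tcp [558.9 207.5  84.3] yaw 91.73 F [  1.8 -16.4   9.9] op 18.6
shift now-axes [0.9 1.1 0.3] turned-axes [0.9 1.1 0.3] turn z 0.03 tilt [ 0.   -0.22]
[-2.59115174 -0.17377653  0.01279628]
pred blade top [265.5 265.8]
pred blade top [267.1 257.9]
square 0.46 153 301 342 186 190 [(186, np.int64(303), np.int64(318)), (190, np.int64(302), np.int64(339))]
square 0.42 113 266 281 260 275 [(260, np.int64(267), np.int64(269)), (264, np.int64(266), np.int64(269)), (268, np.int64(266), np.int64(270)), (272, np.int64(267), np.int64(281))]
brush 0.73 (array([ 476.1, -398.5], dtype=float32), array([ 37.1, 147.7], dtype=float32), 178.2)
brush 0.68 (array([ 493.3, -302.4], dtype=float32), array([ 36.5, 148.6], dtype=float32), 176.6)
v_block [698. 224. 109.]
screw_jack [433. 219. 111.]
gauge_block [446. 130. 103.]
dial_stand [691. 395. 136.]
```

```bash
python3 -c "
from rig import *
print(sign_off()); s=sense(); print(s['clock'],s['contact_force'],s['eef_pos'])"
```

```text
the job is handed in; nothing more can be done
None
the job is handed in; nothing more can be done
```

The brush is in the empty tray and the square is pressed into the corner, still gripped. I handed the job in at about 23 s on the robot's clock; no verdict was reported.

- **Brush:** picked up by the handle, turned, lowered into the tray with no drop and let go. A clear view from above afterwards showed it centred, lengthwise and handle towards the robot.
- **Square:** gripped across the stock, slid along the granite and crept into the corner. Contact came at tool y = 207.5 mm, where I expected about 208 mm. After a hold of about 1 s at the final push, the force readings were about 17 N along the push, of which roughly 10 N is on the face (the rest is sliding friction). About 9 N pressed down. Tool tilt was 0.2°, and the tool was aligned with the measured face direction.
- **Bystanders:** the V-block, screw jack, gauge blocks and dial stand were within about 4 mm of where the camera first placed them. I did not re-measure the gauge case, spanner or feeler set, but nothing touched them.

**Weaker checks at the end:**
- The networks gave low confidence (about 0.4) on the square, partly hidden by the angle plate. One of its detections was of something else.
- The blade top sat about 1 pixel from where I predicted. That roughly supports the blade being upright but cannot confirm flushness to better than about 2–3 mm, so flushness rests mainly on the contact forces.
- The last brush angle read about −3.4°, against +2.9° earlier, with the arm partly in view. Both are within the 0.2 rad limit.

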